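# Drift a stuck eyelet die out of its stand

## Robot

A 6-joint arm with a two-finger parallel gripper is mounted at the origin on the work surface. World frame = base frame: x ahead of the robot, y to its left, z up, the work surface at z = 0. Lengths are in m, angles in degrees, forces in N, time in s.
With the tool pointing down it reaches from about 0.3 to 0.85 m from the base axis. Payload 5.4 kg.
Tool frame: the origin (TCP) lies on the centre line of the jaws, within the pads' length; the fingertips stand 14 mm ahead of it and the grasp point (between the pads) lies 5 mm behind it (r.nose_length is the distance from the TCP to the fingertips, in m); z points along the fingers, y is the line along which they close (so a half turn about z gives the same grasp; the last joint's range is limited). The gripper opens to 85 mm and grips with 20 to 120 N. Pads are 22 mm wide; open, the fingers measure 114 mm over their backs; the gripper's body (76 mm by 85 mm) begins 54 mm behind the grasp point. The pads swing forward as they close: fully open they stand 13 mm farther back than shut.
Start: joints at [-83.715, 9.076, 91.501, -0, 79.423, -12.038], TCP at [0.181, -0.546, 0.245] pointing down, gripper open.
Joint ranges: [-166.64, 166.64], [-54.1, 131.32], [10.49, 154.53], [-73.88, 253.88], [9.74, 151.15], [-171.62, 171.62]. Speed limits (degrees/s): [147.25, 147.25, 180, 180, 180, 180].

## Interface

Orientations are given as [roll, pitch, yaw] about the fixed x, y, z axes, in that order (R = Rz(yaw) Ry(pitch) Rx(roll)).
In Python, from rig import sensors, viewer, workorder, r gives the robot as it stands.
- The arm moves only by the shell command python3 -m inch 'ROWS' [FORCE]. ROWS is JSON, a list of rows, each an object of numbers: "tx", "ty", "tz": the shift along the tool's x, y, z in cm; "rx", "ry", "rz": the turn, a rotation vector about the tool's x, y, z in degrees; "jaw": the finger opening in cm, from 0 to 8.54. In form: [{"tx": .., "ty": .., "tz": .., "rx": .., "ry": .., "rz": .., "jaw": ..}, ...]. A call has 1 to 8 rows; each row is the pose to reach, as a shift and turn from the pose commanded when the call began, along the tool's axes at that moment; what a row does not reach only later rows make up. A row lasts 1/10 s, in which the tool goes at most 50 mm and 8.59 degrees, less where a joint would pass 70% of its speed; a pose out of reach is approached as far as the arm can. A call with a gripper value outside its range is refused whole. The fingers move at their own pace and stop on an object; FORCE is the grip in N (left out, the last holds). Time passes only in rows, so rows that repeat a pose let the fingers close. It gives the time, the measured TCP pose, the force, the opening and the grip force at its end, in the units of the state.
- sensors.sense(): the state, without advancing time (a new reading comes with each control period).
- viewer.get_image(name): name is "side" or "top"; returns the picture (420x560x3 uint8, blue, green, red); there is no depth.
- viewer.calibration(name): a dict with "vertical_fov" (degrees; the focal length in pixels is half the picture's height over the tangent of half this angle, whatever the lens; pixels are square), "cx", "cy" (the principal point, pixels), "rvec" (rotation vector, rad) and "tvec" (3), from world to camera coordinates, as OpenCV has them. Camera axes: x right, y down, z forward; pixel columns grow to the right and rows downward; lengths in m; the calibration is good to about 2 mm. A picture is of the moment at which its call begins. calibration takes no time and is no camera call.
- workorder.close_job(): hands the job in; it is judged then, once.
The state is a dict: "time_s": time; "joint_positions": joint angles; "qvel": joint speeds; "joint_torque": joint torques, N m; "tool_pos": TCP position; "ee_rot": TCP orientation; "contact_force": force on the tool from outside, world axes, zero at the start; "torque": the same for the moment, N m; "gripper_width": finger opening in m; "grasp_force": force on a finger pad.
Only numpy, scipy, OpenCV 4.12 (cv2) and the standard library are available. Lean on these libraries where they do the work, as an engineer would, in place of code of your own. Each camera call takes 0.05 s, during which the arm holds its last target. There are 200 camera calls.

## Task

The brass eyelet die is stuck in the bore of the steel die stand. Take the drift out of its wooden holder, feel its tip through the off-centre hole of the round guide cap on top and press the die down with it, steadily and without forcing or knocking (stay well under 30 N), until the die drops out into the pan underneath; then put the drift back upright in its holder, let go, and leave the other things alone.

Things in the scene. Friction and masses are not known exactly. Their poses are not given: they have to be found in the camera images.
- stand: Fixed steel die stand, 90 x 90 mm; origin at the centre of its underside, z up. Top slab 30 mm thick (74 to 104 mm up) with a vertical 20 mm through bore in its centre. 10 mm cheeks close its +y and -y sides; +x and -x are open. Below is a catch pan with 14 mm lips. On top sits the aluminium guide cap, part of the stand. Press neither with 30 N or more.
- bore_top (a point): Centre of the bore's upper end, 104 mm above the table, covered by the guide cap: an aluminium disc of 64 mm diameter centred on the bore, its top 112 mm above the table (111.5 mm within 20 mm of the centre), with a vertical 12 mm hole, mouth chamfered 1 mm, whose axis is 3.5 mm off the bore's axis. The cap does not turn in use; which way its hole points differs each time and is not measured.
- pan (a point): Centre of the catch pan's floor, straight below the bore, 10 mm above the table.
- die: Loose brass die, 19 mm diameter, 16 mm long, 35 g; origin at the centre of its lower end, z up. It starts in the bore under the guide cap, its top 4 to 7 mm below the slab's top (104 mm), gripped by four sprung bars in the bore wall. Sliding it takes about 6 to 18 N, unknown in advance. It drops once its top is 18 to 30 mm below the slab's top.
- drift: Loose drift, 105 mm long, 90 to 160 g, starting upright in the holder: a round steel rod of 10 mm diameter, 50 mm long, 1 mm chamfer at its flat tip, and above it a square wooden handle of 24 x 24 mm from 50 to 105 mm. Origin at the centre of the tip's end; z up towards the handle, x and y square to the handle's flats.
- drift_tip (a point): Centre of the drift's flat tip (the drift's origin).
- drift_handle (a point): Point on the drift's axis in its handle, 72 mm above the tip: the place to grip it.
- holder: Fixed wooden holder block, 70 x 70 mm, 44 mm high, with a vertical blind hole of 14 mm diameter and 36 mm depth, mouth chamfered 2 mm, in the middle of its top. Origin at the centre of its underside.
- holder_floor (a point): Centre of the floor of the holder's hole, 8 mm above the table; the drift's tip stands on it.
- reel: Bystander: reel of blue tape lying flat, 80 mm diameter, 25 mm high. Origin at the centre of its underside.
- jar: Bystander: clear jar with white cap, 56 mm diameter, 55 mm high. Origin at the centre of its underside.
- cutter: Bystander: yellow rotary cutter lying on the table, 170 mm long, about 40 mm high. Origin under its middle.
Mind the look-alikes: they are no part of the job. There is more than one size of the drift; the one meant has the size given above.

How it is judged:
By the outcome, as a careful person would: the job done as asked, in the order asked, and still so for the second after the job is handed in, with the robot touching nothing.
It also fails if it takes over 72 s, if anything falls off the work surface, if the arm or the gripper's body presses on something with over 40 N, if the wrist force passes 120 N, or if a joint passes its speed limit or range.

## Working session

There is one attempt and no reset: what is moved stays moved. The work goes in short steps, Python scripts to look and compute and a shell command to move; the robot and the scene stay as the last step left them, time stands still between calls to the robot, and variables do not carry over. Pictures are saved under pics/ and viewed, at most 10 in all, crops included, and the job is handed in when it is done.

```bash
mkdir -p pics; ls
python3 - <<'E'
from rig import sensors, viewer, workorder, r
import cv2
for n in("side","top"):
    cv2.imwrite(f"pics/{n}0.png",viewer.get_image(n)); print(n,viewer.calibration(n))
print(sensors.sense())
E
```

```text
pics
side {'vertical_fov': 56.42137997745402, 'cx': 274.58446423519615, 'cy': 214.2674988408717, 'rvec': array([ 2.31317974, -0.62699527,  0.23659238]), 'tvec': array([-0.48310317,  0.25348385,  0.64466031])}
top {'vertical_fov': 45.41981027404805, 'cx': 277.2305029853197, 'cy': 208.23302781674997, 'rvec': array([ 2.14517124, -2.1859408 ,  0.15605787]), 'tvec': array([-0.03033037,  0.55288355,  1.04819317])}
{'time_s': 0.1, 'joint_positions': array([-8.37141194e+01,  9.11066472e+00,  9.15647095e+01,  2.04939288e-03,
        7.94232929e+01, -1.20380318e+01]), 'qvel': array([ 0.03094751, -0.05302792, -0.2201405 , -0.02236911, -0.02831244,
        0.02873388]), 'joint_torque': array([ 2.51360943e-04, -3.96991181e+01, -3.32336140e+01, -5.77224455e-05,
        4.23771169e-03, -7.84170084e-06]), 'tool_pos': array([ 0.18070393, -0.545325  ,  0.24440157]), 'ee_rot': array([-1.79903923e+02, -2.25477333e-02,  1.83235156e+01]), 'contact_force': array([-0.65994781,  0.59644881, -0.12139374]), 'torque': array([-0.01290173, -0.03919851,  0.00478694]), 'grasp_force': 0.0, 'gripper_width': 0.0854246773604305}
```

View pics/side0.png

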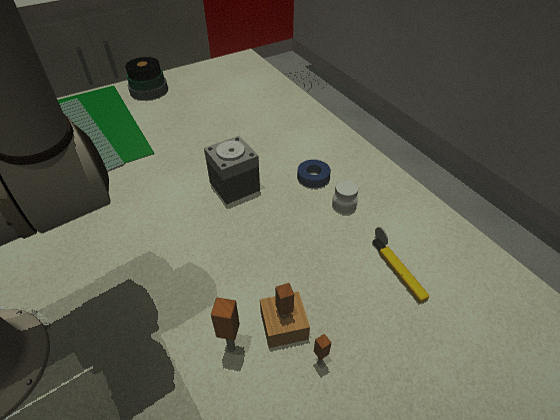

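View pics/top0.png

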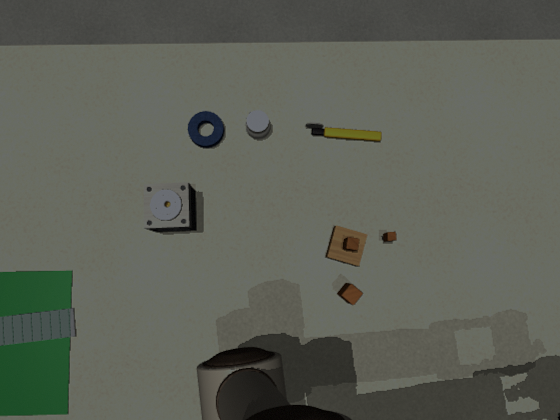

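The side view shows the stand at about (232,165) and the holder at (285,318). Three drifts are candidates:
- In the holder: side (285,297), top (352,244).
- Big one on the table: side (226,318), top (350,293).
- Small one: side (322,347), top (390,237).

The text puts the drift upright in the holder, and that one is the middle size. I'll confirm it in an enlarged crop.

Run:
```python
import cv2,numpy as np
s=cv2.imread("pics/side0.png");t=cv2.imread("pics/top0.png")
def c(i,x,y,w,h): 
    return cv2.resize(np.clip(i[y:y+h,x:x+w].astype(float)*1.5,0,255).astype(np.uint8),(400,300),interpolation=cv2.INTER_CUBIC)
cv2.imwrite("pics/crop1.png",np.vstack([np.hstack([c(s,200,270,140,105),c(t,320,220,80,60)]),np.hstack([c(s,192,130,80,60),c(t,130,177,80,60)])]))
```

```text
(no output)
```

View pics/crop1.png

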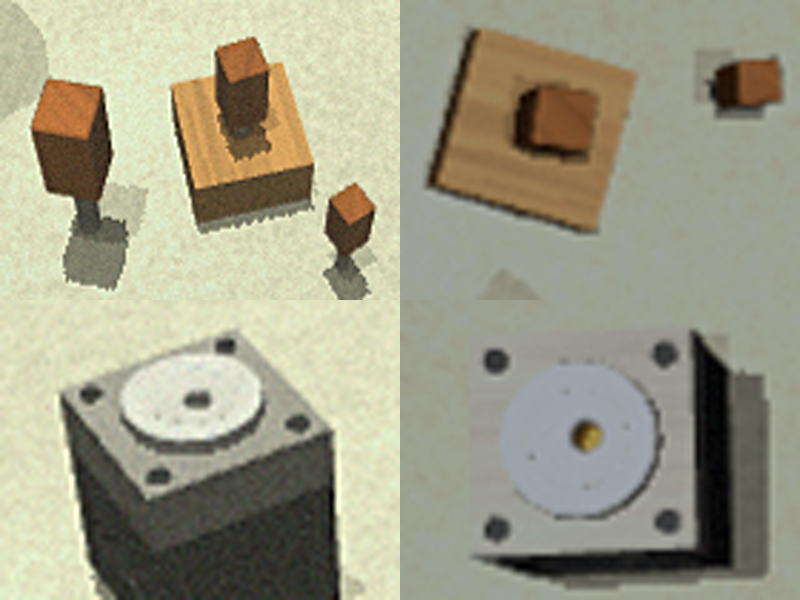

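The crop confirms that the middle-size drift stands in the holder, with the larger and smaller ones loose on the table. The cap hole lies right of and slightly above the disc centre in the top view, at about (167,204).

```bash
cat > h.py <<'E'
import cv2,numpy as np
from rig import viewer
def cam(n):
    c=viewer.calibration(n); f=210/np.tan(np.radians(c["vertical_fov"]/2))
    return np.array([[f,0,c["cx"]],[0,f,c["cy"]],[0,0,1]]),cv2.Rodrigues(c["rvec"])[0],c["tvec"]
def tri(s,t):
    P=[]
    for n in("side","top"):
        K,R,T=cam(n);P.append(K@np.c_[R,T])
    X=cv2.triangulatePoints(*P,np.array(s,float).reshape(2,1),np.array(t,float).reshape(2,1));return (X[:3]/X[3]).ravel()
def plane(n,uv,z):
    K,R,T=cam(n);d=R.T@np.linalg.inv(K)@[*uv,1];C=-R.T@T;return C+d*(z-C[2])/d[2]
E
python3 - <<'E'
from h import *
np.set_printoptions(precision=4,suppress=True)
S=lambda u,v:((u+.5)/2.857-.5+200,(v+.5)/2.857-.5+270)
T=lambda u,v:((u-400+.5)/5-.5+320,(v+.5)/5-.5+220)
S2=lambda u,v:((u+.5)/5-.5+192,(v-300+.5)/5-.5+130)
T2=lambda u,v:((u-400+.5)/5-.5+130,(v-300+.5)/5-.5+177)
print("drift top",tri(S(242,57),T(565,119)), plane("top",T(565,119),.113),plane("side",S(242,57),.113))
h=[plane("top",T(*p),.044) for p in((478,30),(637,73),(597,232),(435,185))]
hs=[plane("side",S(*p),.044) for p in((172,87),(285,63),(313,165),(196,190))]
print("holder",np.array(h),np.mean(h,0),np.mean(hs,0))
print("tri corners",[tri(S(*a),T(*b)) for a,b in zip(((172,87),(285,63),(313,165),(196,190)),((435,185),(478,30),(637,73),(597,232)))])
d=[plane("top",T(*p),.113) for p in((540,85),(598,92),(590,155),(530,147))];print("hdl",np.array(d))
print("cap",tri(S2(193,397),T2(579,439)),plane("top",T2(579,439),.112),plane("side",S2(193,397),.112))
print("hole",tri(S2(198,399),T2(587,435)),plane("top",T2(587,435),.1115),plane("side",S2(198,399),.1115))
st=[plane("top",T2(*p),.104) for p in((470,335),(690,330),(697,550),(472,556))]
print("stand",np.array(st),np.mean(st,0))
ss=[plane("side",S2(*p),.104) for p in((60,392),(240,330),(333,430),(150,500))];print(np.mean(ss,0))
# subpixel: disc & hole in the top view
g=cv2.cvtColor(cv2.imread("pics/top0.png"),cv2.COLOR_BGR2HSV)
i=cv2.imread("pics/top0.png")[177:237,130:210].astype(int); 
print((i[...,0]-i[...,2])[15:45:1,18:54:2])
E
```

```text
drift top [ 0.469  -0.1871  0.1163] [ 0.4693 -0.1877  0.113 ] [ 0.47   -0.1853  0.113 ]
holder [[ 0.5115 -0.1636  0.044 ]
 [ 0.4919 -0.2309  0.044 ]
 [ 0.4248 -0.2111  0.044 ]
 [ 0.446  -0.1431  0.044 ]] [ 0.4686 -0.1872  0.044 ] [ 0.4691 -0.1873  0.044 ]
tri corners [array([ 0.4461, -0.1433,  0.042 ]), array([ 0.5125, -0.1641,  0.0433]), array([ 0.4915, -0.2307,  0.0445]), array([ 0.4249, -0.2107,  0.0466])]
hdl [[ 0.483  -0.1782  0.113 ]
 [ 0.4798 -0.2013  0.113 ]
 [ 0.4548 -0.1971  0.113 ]
 [ 0.4584 -0.1733  0.113 ]]
cap [0.554  0.1841 0.112 ] [0.5542 0.1841 0.112 ] [0.5537 0.1842 0.112 ]
hole [0.5553 0.1809 0.1126] [0.5558 0.181  0.1115] [0.5552 0.1824 0.1115]
stand [[0.5985 0.2299 0.104 ]
 [0.5991 0.1412 0.104 ]
 [0.5096 0.1382 0.104 ]
 [0.5088 0.228  0.104 ]] [0.554  0.1843 0.104 ]
[0.5545 0.1844 0.104 ]
[[ -4  -4  -3  -3   3  10   9   9   9   9   9   9   9   8  -8  -7  -6  -6]
 [ -4  -4  -5  -5  10   9   9   9   9   9   9   9   9   9   0  -6  -6  -6]
 [ -7  -5  -5   1  10  10   8   8   9   9   8   9   9   9   8  -6  -7  -6]
 [ -5  -6  -5  10   9   9   8   5   8  10   6   9   8
[... 1272 characters left out ...]
  8   9   9   7  -5  -6]
 [ -5  -6   0   9   9   8   7   9   9   9   7   5   9   9   9   3  -6  -6]
 [ -6  -5  -3   8   9   9  10   7   8   8   3   9   9  10   9  -3  -6  -6]
 [ -5  -5  -7   6   9   9   9  10   9  10   9   9   9   9   4  -5  -7  -6]
 [ -6  -6  -5  -2  10   8   8   8   9   9   9   8   9   7  -2  -6  -4  -4]
 [ -5  -6  -5  -5   4   9   9   9   9   9   9   9   8   1  -4  -3  -3  -5]
 [ -5  -4  -4  -4  -4   4  10   9  10   9   9   8   0  -4  -6  -5  -5  -5]
 [ -4  -4  -4  -5  -5  -6   4   8   7   8   8   1  -3  -8  -7  -7  -6   0]
 [ -2  -4  -5  -5  -6  -6  -5  -3  -2  -3  -4  -4  -6  -6  -5  -6  -5   1]
 [  0   1  -4  -3  -2  -4  -4  -4  -4  -4  -4  -4  -4  -4  -3  -4  -4   2]]
```

```bash
cat >> h.py <<'E'
from scipy.spatial.transform import Rotation as Ro
from rig import sensors
def go(p,yaw=None):
    s=sensors.sense();R=Ro.from_euler("xyz",s["ee_rot"],degrees=True)
    t=R.inv().apply(np.array(p)-s["tool_pos"])*100
    w=(R.inv()*Ro.from_euler("xyz",[180,0,s["ee_rot"][2] if yaw is None else yaw],degrees=True)).as_rotvec(degrees=True)
    print("t",t.round(2),"r",w.round(2),"F",s["contact_force"].round(1),"pos",s["tool_pos"].round(4),s["ee_rot"].round(2))
E
python3 - <<'E'
from h import *
i=cv2.imread("pics/top0.png")[177:237,130:210].astype(int);d=i[...,0]-i[...,2]
w=np.clip((9-d)/60.,0,1);m=np.zeros(w.shape);m[21:34,30:45]=1
w=((d<4)*m); ys,xs=np.nonzero(w);h=(xs.mean()+130,ys.mean()+177)
disc=((d>2)|(w>0)).astype(np.uint8); n,l,st,c=cv2.connectedComponentsWithStats(disc);k=l[27,30]
D=c[k]+[130,177];print(st[k],h,D,len(xs))
a=plane("top",D,.112);b=plane("top",h,.1115);print(a,b,(b-a)*1e3)
go([.4692,-.1868,.20],-9.5)
E
```

```text
[ 20  13  31  30 746] (np.float64(167.075), np.float64(203.8)) [165.19571046 204.51072386] 40
[0.55399906 0.18447466 0.112     ] [0.55543549 0.18084602 0.1115    ] [ 1.43643091 -3.62864241 -0.5       ]
t [ 38.66 -24.96   4.5 ] r [-0.1   0.   27.82] F [-0.7  0.6 -0.1] pos [ 0.1807 -0.5453  0.2444] [-1.799e+02 -2.000e-02  1.832e+01]
```

```bash
python3 -m inch '[{"tx":5,"ty":-3.2,"tz":0,"rz":7,"jaw":5},{"tx":9.5,"ty":-6.2,"tz":0,"rz":14,"jaw":5},{"tx":14,"ty":-9,"tz":0,"rz":20,"jaw":5},{"tx":18.5,"ty":-12,"tz":0,"rz":27.8,"jaw":5},{"tx":23,"ty":-14.9,"tz":1,"rz":27.8,"jaw":5},{"tx":27.5,"ty":-17.8,"tz":2,"rz":27.8,"jaw":5},{"tx":32,"ty":-20.7,"tz":3,"rz":27.8,"jaw":5},{"tx":36,"ty":-23.3,"tz":4,"rz":27.8,"jaw":5}]' 30
python3 -m inch '[{"tx":2.66,"ty":0,"jaw":5},{"tx":0,"ty":0,"jaw":5}]' >/dev/null; python3 -c "
from h import *
go([.4692,-.1868,.20],-9.5)"
```

```text
t [ 38.66 -24.96   4.5 ] r [-0.1   0.   27.82] F [-0.7  0.6 -0.1] pos [ 0.1807 -0.5453  0.2444] [-1.799e+02 -2.000e-02  1.832e+01]schema error: expected keys tx, ty, tz, rx, ry, rz, jaw
schema error: expected keys tx, ty, tz, rx, ry, rz, jaw
```

```bash
python3 -m inch '[{"tx":5,"ty":-3.2,"tz":0,"rx":0,"ry":0,"rz":7,"jaw":5},{"tx":9.5,"ty":-6.2,"tz":0,"rx":0,"ry":0,"rz":14,"jaw":5},{"tx":14,"ty":-9,"tz":0,"rx":0,"ry":0,"rz":20,"jaw":5},{"tx":18.5,"ty":-12,"tz":0,"rx":0,"ry":0,"rz":27.8,"jaw":5},{"tx":23,"ty":-14.9,"tz":1,"rx":0,"ry":0,"rz":27.8,"jaw":5},{"tx":27.5,"ty":-17.8,"tz":2,"rx":0,"ry":0,"rz":27.8,"jaw":5},{"tx":32,"ty":-20.7,"tz":3,"rx":0,"ry":0,"rz":27.8,"jaw":5},{"tx":36,"ty":-23.3,"tz":4,"rx":0,"ry":0,"rz":27.8,"jaw":5}]' 30
python3 -m inch '[{"tx":0,"ty":0,"tz":0,"rx":0,"ry":0,"rz":0,"jaw":5},{"tx":0,"ty":0,"tz":0,"rx":0,"ry":0,"rz":0,"jaw":5}]' >/dev/null; python3 -c "
from h import *
go([.4692,-.1868,.20],-9.5)"
```

```text
time_s: 0.9
tool_pos: [0.4296, -0.2352, 0.2114]
ee_rot: [180.0, -0.0, -9.5]
contact_force: [0.2, -0.9, 0.0]
gripper_width: 0.0495
grasp_force: 0.0
t [ 3.19 -5.51  1.11] r [-0.02  0.08  0.18] F [-0.4 -0.4  0.2] pos [ 0.4288 -0.236   0.2112] [-1.7998e+02  8.0000e-02 -9.3200e+00]
```

```bash
python3 -m inch '[{"tx":1.6,"ty":-2.8,"tz":0.5,"rx":0,"ry":0,"rz":0,"jaw":5},{"tx":3.18,"ty":-5.5,"tz":2,"rx":0,"ry":0,"rz":0,"jaw":5},{"tx":3.18,"ty":-5.5,"tz":5,"rx":0,"ry":0,"rz":0,"jaw":5},{"tx":3.18,"ty":-5.5,"tz":6,"rx":0,"ry":0,"rz":0,"jaw":5},{"tx":3.18,"ty":-5.5,"tz":6,"rx":0,"ry":0,"rz":0,"jaw":5}]'
python3 - <<'E'
from h import *
go([.469,-.187,.075],-9.5)
s=viewer.get_image("side")[210:360,180:380];t=viewer.get_image("top")[180:330,270:470]
f=lambda i:cv2.resize(cv2.convertScaleAbs(i,alpha=1.5),(400,300))
cv2.imwrite("pics/pre.png",np.hstack([f(s),f(t)]))
E
```

```text
time_s: 1.6
tool_pos: [0.4675, -0.1885, 0.1502]
ee_rot: [-179.9, 0.2, -9.6]
contact_force: [-0.1, -0.3, 0.7]
gripper_width: 0.0499
grasp_force: 0.0
t [ 0.15 -0.17  7.52] r [-0.08  0.21 -0.09] F [-0.1 -0.3  0.7] pos [ 0.4675 -0.1885  0.1502] [-179.92    0.21   -9.59]
```

View pics/pre.png

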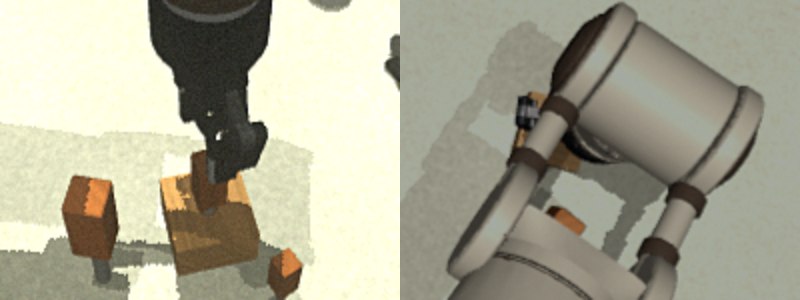

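In the side view the open jaws sit over the drift, at about (285,300) in the full picture, and clear of both look-alikes. I'll go down and grip.

```bash
python3 -m inch '[{"tx":0.1,"ty":-0.1,"tz":2.5,"rx":0,"ry":0,"rz":0,"jaw":5},{"tx":0.1,"ty":-0.1,"tz":5,"rx":0,"ry":0,"rz":0,"jaw":5},{"tx":0.1,"ty":-0.1,"tz":6.5,"rx":0,"ry":0,"rz":0,"jaw":5},{"tx":0.1,"ty":-0.1,"tz":7.5,"rx":0,"ry":0,"rz":0,"jaw":5},{"tx":0.1,"ty":-0.1,"tz":7.5,"rx":0,"ry":0,"rz":0,"jaw":5},{"tx":0.1,"ty":-0.1,"tz":7.5,"rx":0,"ry":0,"rz":0,"jaw":5}]'
python3 -c "
from h import *
go([.469,-.187,.075],-9.5)"
```

```text
time_s: 2.3
tool_pos: [0.471, -0.1881, 0.078]
ee_rot: [179.9, -0.1, -9.5]
contact_force: [0.1, 0.1, -0.7]
gripper_width: 0.0499
grasp_force: 0.0
t [-0.21 -0.07  0.3 ] r [ 0.05 -0.1  -0.01] F [ 0.1  0.1 -0.7] pos [ 0.471  -0.1881  0.078 ] [ 1.7995e+02 -1.0000e-01 -9.5100e+00]
```

```bash
python3 -m inch '[{"tx":-0.1,"ty":0,"tz":0.15,"rx":0,"ry":0,"rz":0,"jaw":5},{"tx":-0.1,"ty":0,"tz":0.15,"rx":0,"ry":0,"rz":0,"jaw":5}]' 60; for i in 1; do python3 -m inch '[{"tx":0,"ty":0,"tz":0,"rx":0,"ry":0,"rz":0,"jaw":3.5},{"tx":0,"ty":0,"tz":0,"rx":0,"ry":0,"rz":0,"jaw":2.7},{"tx":0,"ty":0,"tz":0,"rx":0,"ry":0,"rz":0,"jaw":2.2},{"tx":0,"ty":0,"tz":0,"rx":0,"ry":0,"rz":0,"jaw":2.0},{"tx":0,"ty":0,"tz":0,"rx":0,"ry":0,"rz":0,"jaw":2.0},{"tx":0,"ty":0,"tz":0,"rx":0,"ry":0,"rz":0,"jaw":2.0},{"tx":0,"ty":0,"tz":0,"rx":0,"ry":0,"rz":0,"jaw":2.0}]';  done; python3 -c "
from h import *
go([.469,-.187,.075],-9.5)"
```

```text
time_s: 2.5
tool_pos: [0.4697, -0.1874, 0.0761]
ee_rot: [180.0, -0.1, -9.5]
contact_force: [-0.5, -0.0, -0.3]
gripper_width: 0.0498
grasp_force: 0.0
time_s: 3.2
tool_pos: [0.4695, -0.1872, 0.0756]
ee_rot: [180.0, -0.0, -9.5]
contact_force: [-0.6, 1.0, 5.9]
gripper_width: 0.0232
grasp_force: 58.9
t [-0.05 -0.01  0.06] r [ 0.01 -0.02  0.03] F [-0.6  1.   5.9] pos [ 0.4695 -0.1872  0.0756] [ 1.7999e+02 -2.0000e-02 -9.4700e+00]
```

```bash
python3 -m inch '[{"tx":0,"ty":0,"tz":-1,"rx":0,"ry":0,"rz":0,"jaw":2.0},{"tx":0,"ty":0,"tz":-2.5,"rx":0,"ry":0,"rz":0,"jaw":2.0},{"tx":0,"ty":0,"tz":-5,"rx":0,"ry":0,"rz":0,"jaw":2.0},{"tx":0,"ty":0,"tz":-8,"rx":0,"ry":0,"rz":0,"jaw":2.0},{"tx":0,"ty":0,"tz":-11,"rx":0,"ry":0,"rz":0,"jaw":2.0},{"tx":0,"ty":0,"tz":-13,"rx":0,"ry":0,"rz":0,"jaw":2.0},{"tx":0,"ty":0,"tz":-14,"rx":0,"ry":0,"rz":0,"jaw":2.0},{"tx":0,"ty":0,"tz":-14,"rx":0,"ry":0,"rz":0,"jaw":2.0}]';   python3 -c "
from h import *
go([.5553,.1811,.215],-9.5)"
```

```text
time_s: 4.0
tool_pos: [0.4698, -0.1874, 0.2164]
ee_rot: [179.9, -0.1, -9.5]
contact_force: [0.6, 0.6, -1.6]
gripper_width: 0.0234
grasp_force: 58.7
t [  2.36 -37.75   0.11] r [ 0.06 -0.13  0.02] F [ 0.6  0.6 -1.6] pos [ 0.4698 -0.1874  0.2164] [ 1.7994e+02 -1.3000e-01 -9.4800e+00]
```

```bash
python3 -m inch '[{"tx":0.3,"ty":-4,"tz":0,"rx":0,"ry":0,"rz":0,"jaw":2.0},{"tx":0.5,"ty":-8.5,"tz":0,"rx":0,"ry":0,"rz":0,"jaw":2.0},{"tx":0.8,"ty":-13,"tz":0,"rx":0,"ry":0,"rz":0,"jaw":2.0},{"tx":1.1,"ty":-18,"tz":0,"rx":0,"ry":0,"rz":0,"jaw":2.0},{"tx":1.4,"ty":-23,"tz":0,"rx":0,"ry":0,"rz":0,"jaw":2.0},{"tx":1.7,"ty":-28,"tz":0,"rx":0,"ry":0,"rz":0,"jaw":2.0},{"tx":2,"ty":-32,"tz":0,"rx":0,"ry":0,"rz":0,"jaw":2.0},{"tx":2.3,"ty":-36,"tz":0,"rx":0,"ry":0,"rz":0,"jaw":2.0}]'; python3 -m inch '[{"tx":0,"ty":-1,"tz":0,"rx":0,"ry":0,"rz":0,"jaw":2.0},{"tx":0,"ty":-1.7,"tz":0,"rx":0,"ry":0,"rz":0,"jaw":2.0},{"tx":0,"ty":-1.7,"tz":0,"rx":0,"ry":0,"rz":0,"jaw":2.0},{"tx":0,"ty":-1.7,"tz":1,"rx":0,"ry":0,"rz":0,"jaw":2.0},{"tx":0,"ty":-1.7,"tz":1.5,"rx":0,"ry":0,"rz":0,"jaw":2.0},{"tx":0,"ty":-1.7,"tz":1.5,"rx":0,"ry":0,"rz":0,"jaw":2.0}]';  python3 - <<'E'
from h import *
go([.5553,.1811,.190],-9.5)
s=viewer.get_image("side");t=viewer.get_image("top")
cv2.imwrite("pics/s2.png",s);cv2.imwrite("pics/t2.png",t)
f=lambda i:cv2.resize(cv2.convertScaleAbs(i,alpha=1.5),(400,600),interpolation=cv2.INTER_CUBIC)
cv2.imwrite("pics/at.png",np.hstack([f(s[80:200,190:270]),f(t[150:270,125:205])]))
E
```

```text
time_s: 4.8
tool_pos: [0.5502, 0.1662, 0.213]
ee_rot: [179.9, 0.2, -9.4]
contact_force: [0.6, -1.4, -1.6]
gripper_width: 0.0233
grasp_force: 59.2
time_s: 5.4
tool_pos: [0.5531, 0.1799, 0.1985]
ee_rot: [179.9, 0.2, -9.6]
contact_force: [0.6, 0.2, -1.7]
gripper_width: 0.0235
grasp_force: 59.2
t [ 0.2  -0.16  0.85] r [ 0.06  0.17 -0.06] F [ 0.6  0.2 -1.7] pos [0.5531 0.1799 0.1985] [ 1.7994e+02  1.7000e-01 -9.5600e+00]
```

View pics/at.png

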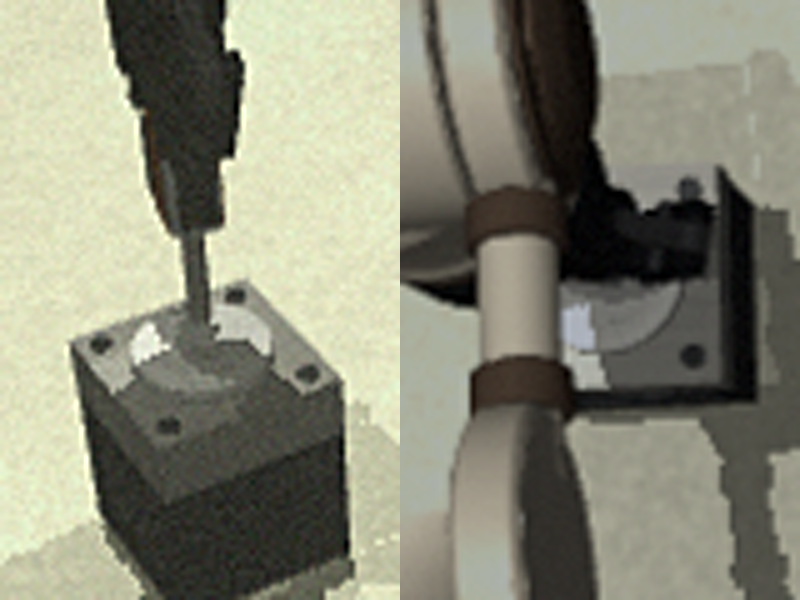

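Side view: the rod hangs above the cap, with its axis at about (231,135) in full-picture pixels and its tip at about (230,144). The top view is blocked by the arm. I'll compare the rod axis with its predicted projection.

Run:
```python
from h import *
g=cv2.cvtColor(cv2.imread("pics/s2.png"),cv2.COLOR_BGR2GRAY)
for v in range(124,148): print(v,g[v,220:242])
K,R,T=cam("side")
s=sensors.sense();p=s["tool_pos"]
for z in(.131,.14,.15,.16,.17):
    for dx in((0,0),(.002,0)):
        q=K@(R@np.array([p[0]+dx[0],p[1]+dx[1],z])+T);print(z,dx,(q[:2]/q[2]).round(2))
go([.5553,.1811,.190],-9.5)
for q in ([.5553,.1811,.1115],[.554,.1842,.112]):
    q=K@(R@np.array(q)+T);print((q[:2]/q[2]).round(2))
```

```text
124 [144 159 107  35  44  51  30  33  33  32  27  25  24  29  47 154 145 148
 151 154 148 148]
125 [153 155 169  56  47  54  31  20  39  37  36  42  54  60 102 146 154 145
 151 146 151 153]
126 [148 149 158 105  58  51  48  34  55  55  50  97 115 128 157 150 150 150
 143 142 149 153]
127 [141 148 154 163 111  96  56  47  53  52  56 163 154 154 149 150 150 148
 149 150 145 150]
128 [143 148 156 148 155 167  73  41  48  48  31 152 149 147 155 149 142 149
 147 150 149 151]
129 [148 149 146 149 149 158  76  43  50  45  32 160 154 149 147 153 147 147
 144 148 146 152]
130 [150 154 145 143 150 157 100  45  42  46  36 150 154 147 144 147 145 147
 153 145 144 150]
131 [154 153 144 149 149 155  92  46  55  51  37 124 152 154 148 151 153 151
 153 152 153 150]
132 [149 147 147 146 152 157 105  51  46  53  34 114 156 154 151 152 152 150
 150 150 156 150]
133 [144 140 147 153 149 161 132  45  47  51  35  82 154 151 147 153 151 155
 154 146 154 152]
134 [150 147 146 149 153 157 136  48  45  52  43  83 153 149 151 153 151 148
 152 146 149 154]
135 [153 150 148 144 150 158 170  50  46  51  38  82 15
[... 941 characters left out ...]
69  66  58  46 127 127 128 124
 128 126 126 131]
146 [156 102  77  87  87  83  67  65  66  70  67  70  62  76 137 130 133 126
 135 131 130 135]
147 [152 169  86  80  86  63  65  70  64  66  66  64  57 126 124 121 120 126
 124 114 138 133]
0.131 (0, 0) [230.24 142.8 ]
0.131 (0.002, 0) [231.08 142.51]
0.14 (0, 0) [229.85 139.35]
0.14 (0.002, 0) [230.7  139.07]
0.15 (0, 0) [229.42 135.46]
0.15 (0.002, 0) [230.27 135.18]
0.16 (0, 0) [228.97 131.5 ]
0.16 (0.002, 0) [229.83 131.22]
0.17 (0, 0) [228.52 127.47]
0.17 (0.002, 0) [229.39 127.19]
t [ 0.13 -0.09  0.99] r [ 0.01  0.04 -0.03] F [-0.5  0.4 -1.9] pos [0.5539 0.1804 0.1999] [ 1.7999e+02  4.0000e-02 -9.5300e+00]
[231.49 149.71]
[230.32 148.97]
```

```bash
python3 -m inch '[{"tx":0.23,"ty":-0.1,"tz":0.8,"rx":0,"ry":0,"rz":0,"jaw":2.0},{"tx":0.23,"ty":-0.1,"tz":1.3,"rx":0,"ry":0,"rz":0,"jaw":2.0},{"tx":0.23,"ty":-0.1,"tz":1.3,"rx":0,"ry":0,"rz":0,"jaw":2.0},{"tx":0.23,"ty":-0.1,"tz":1.3,"rx":0,"ry":0,"rz":0,"jaw":2.0}]'
cat >> h.py <<'E'
def avg(n=8):
    P=[];F=[];G=[]
    for k in range(n):
        G.append(cv2.cvtColor(viewer.get_image("side"),cv2.COLOR_BGR2GRAY).astype(float));s=sensors.sense();P.append(s["tool_pos"]);F.append(s["contact_force"])
    return np.mean(P,0),np.std(P,0),np.mean(F,0),np.mean(G,0)
E
python3 - <<'E'
from h import *
p,sd,F,g=avg();print(p.round(4),sd.round(4),F.round(1))
K,R,T=cam("side")
print(g[128:150,222:238].round().astype(int))
for z in(p[2]-.0676,.14,.15):
    q=K@(R@np.array([p[0],p[1],z])+T);print(z,(q[:2]/q[2]).round(2))
E
```

```text
time_s: 5.9
tool_pos: [0.5564, 0.1817, 0.187]
ee_rot: [180.0, 0.0, -9.5]
contact_force: [0.3, -0.3, -1.3]
gripper_width: 0.0232
grasp_force: 59.2
[0.5566 0.1817 0.1875] [0.     0.     0.0001] [ 0.3 -0.1 -1.4]
[[148 160 108  36  50  47  25  27  29  29  28  28  23  52 101 153]
 [148 150 156  51  44  52  31  31  36  39  41  56  70 108 156 151]
 [150 146 155 105  64  61  42  54  53  49  68 114 143 153 152 148]
 [148 146 151 157 130 124  50  48  51  42  88 162 154 152 154 150]
 [147 148 149 150 157 168  50  46  50  43  83 160 157 152 152 151]
 [146 150 151 151 154 168  53  46  49  43  56 155 154 152 150 152]
 [148 147 151 149 153 165  67  46  51  45  51 157 152 153 152 151]
 [146 147 148 149 152 167  77  46  50  47  30 161 156 157 150 143]
 [147 146 147 149 152 163  96  48  48  47  32 156 158 150 122 105]
 [144 144 145 146 150 161  98  48  48  48  37 110 126  90  87  71]
 [146 149 151 151 157 160 100  46  50  49  40  81 102  59  34  34]
 [150 154 152 149 147 138 108  48  48  51  43  72 108  40  32  35]
 [148 148 133 117  88  89  87  49  49  51  41  68 116  67  58  52]
 [118  99  85  70  77  66  64  46  51  50  42  79 141 132 130 115]
 [ 88  74  65  84  88  65  66  47  50  51  44  69 138 134 134 134]
 [ 79  82  85  86  86  67  71  50  51  49  47  31 136 136 132 130]
 [104  85  86  84  67  65  67  50  50  50  48  34 126 134 130 131]
 [140  87  86  69  63  66  68  52  49  50  47  32 136 132 132 122]
 [102  78  84  90  64  65  69  56  48  50  49  40 125 124 125  56]
 [163 108  83  88  64  64  65  64  58  52  54  56  58  57  57  61]
 [163 154  89  82  66  63  66  65  70  74  69  68  62  62  63  63]
 [151  84  83  67  62  62  61  59  60  62  61  61  62  62  65  64]]
0.11989618868322285 [231.58 146.28]
0.14 [230.74 138.66]
0.15 [230.31 134.77]
```

```bash
python3 -m inch '[{"tx":-0.06,"ty":0.06,"tz":0.2,"rx":0,"ry":0,"rz":0,"jaw":2.0},{"tx":-0.06,"ty":0.06,"tz":0.5,"rx":0,"ry":0,"rz":0,"jaw":2.0},{"tx":-0.06,"ty":0.06,"tz":0.65,"rx":0,"ry":0,"rz":0,"jaw":2.0},{"tx":-0.06,"ty":0.06,"tz":0.75,"rx":0,"ry":0,"rz":0,"jaw":2.0},{"tx":-0.06,"ty":0.06,"tz":0.8,"rx":0,"ry":0,"rz":0,"jaw":2.0},{"tx":-0.06,"ty":0.06,"tz":0.85,"rx":0,"ry":0,"rz":0,"jaw":2.0},{"tx":-0.06,"ty":0.06,"tz":0.9,"rx":0,"ry":0,"rz":0,"jaw":2.0},{"tx":-0.06,"ty":0.06,"tz":0.9,"rx":0,"ry":0,"rz":0,"jaw":2.0}]'; python3 -m inch '[{"tx":0,"ty":0,"tz":0.03,"rx":0,"ry":0,"rz":0,"jaw":2.0},{"tx":0,"ty":0,"tz":0.06,"rx":0,"ry":0,"rz":0,"jaw":2.0},{"tx":0,"ty":0,"tz":0.06,"rx":0,"ry":0,"rz":0,"jaw":2.0}]'
```

```text
time_s: 7.1
tool_pos: [0.5558, 0.1811, 0.1783]
ee_rot: [-180.0, -0.0, -9.5]
contact_force: [0.2, -0.7, -1.4]
gripper_width: 0.0234
grasp_force: 59.2
time_s: 7.4
tool_pos: [0.5558, 0.1811, 0.1776]
ee_rot: [-180.0, 0.0, -9.5]
contact_force: [0.2, 0.0, -1.1]
gripper_width: 0.0233
grasp_force: 59.2
```

```bash
python3 -m inch '[{"tx":0,"ty":0,"tz":0.05,"rx":0,"ry":0,"rz":0,"jaw":2.0},{"tx":0,"ty":0,"tz":0.1,"rx":0,"ry":0,"rz":0,"jaw":2.0},{"tx":0,"ty":0,"tz":0.15,"rx":0,"ry":0,"rz":0,"jaw":2.0},{"tx":0,"ty":0,"tz":0.15,"rx":0,"ry":0,"rz":0,"jaw":2.0}]'; python3 -m inch '[{"tx":0,"ty":0,"tz":0.05,"rx":0,"ry":0,"rz":0,"jaw":2.0},{"tx":0,"ty":0,"tz":0.1,"rx":0,"ry":0,"rz":0,"jaw":2.0},{"tx":0,"ty":0,"tz":0.15,"rx":0,"ry":0,"rz":0,"jaw":2.0},{"tx":0,"ty":0,"tz":0.15,"rx":0,"ry":0,"rz":0,"jaw":2.0}]'
```

```text
time_s: 7.8
tool_pos: [0.5557, 0.1811, 0.176]
ee_rot: [180.0, 0.0, -9.5]
contact_force: [0.0, -0.4, -1.4]
gripper_width: 0.0236
grasp_force: 59.2
time_s: 8.2
tool_pos: [0.5557, 0.1811, 0.1746]
ee_rot: [180.0, 0.0, -9.5]
contact_force: [-0.3, 0.5, -0.6]
gripper_width: 0.0231
grasp_force: 59.2
```

The tip is about 4 mm into the hole with no contact. Next I lower it to the die.

```bash
python3 -m inch '[{"tx":0,"ty":0,"tz":0.08,"rx":0,"ry":0,"rz":0,"jaw":2.0},{"tx":0,"ty":0,"tz":0.16,"rx":0,"ry":0,"rz":0,"jaw":2.0},{"tx":0,"ty":0,"tz":0.24,"rx":0,"ry":0,"rz":0,"jaw":2.0},{"tx":0,"ty":0,"tz":0.32,"rx":0,"ry":0,"rz":0,"jaw":2.0},{"tx":0,"ty":0,"tz":0.4,"rx":0,"ry":0,"rz":0,"jaw":2.0},{"tx":0,"ty":0,"tz":0.45,"rx":0,"ry":0,"rz":0,"jaw":2.0},{"tx":0,"ty":0,"tz":0.5,"rx":0,"ry":0,"rz":0,"jaw":2.0},{"tx":0,"ty":0,"tz":0.55,"rx":0,"ry":0,"rz":0,"jaw":2.0}]'; for k in 1; do python3 -m inch '[{"tx":0,"ty":0,"tz":0.03,"rx":0,"ry":0,"rz":0,"jaw":2.0},{"tx":0,"ty":0,"tz":0.06,"rx":0,"ry":0,"rz":0,"jaw":2.0},{"tx":0,"ty":0,"tz":0.09,"rx":0,"ry":0,"rz":0,"jaw":2.0}]'; done
```

```text
time_s: 9.0
tool_pos: [0.5558, 0.1811, 0.1692]
ee_rot: [180.0, 0.0, -9.5]
contact_force: [-0.6, 1.0, -1.0]
gripper_width: 0.0232
grasp_force: 59.2
time_s: 9.3
tool_pos: [0.5558, 0.1811, 0.1683]
ee_rot: [-180.0, -0.0, -9.5]
contact_force: [-0.4, -0.8, -1.5]
gripper_width: 0.0233
grasp_force: 59.2
```

```bash
for k in 1 2 3 4 5; do python3 -m inch '[{"tx":0,"ty":0,"tz":0.03,"rx":0,"ry":0,"rz":0,"jaw":2.0},{"tx":0,"ty":0,"tz":0.06,"rx":0,"ry":0,"rz":0,"jaw":2.0},{"tx":0,"ty":0,"tz":0.09,"rx":0,"ry":0,"rz":0,"jaw":2.0}]' | grep -E "pos|contact"; done
```

```text
tool_pos: [0.5558, 0.1811, 0.1674]
contact_force: [-0.7, 0.1, -1.2]
tool_pos: [0.5558, 0.1811, 0.1665]
contact_force: [-0.1, 0.6, -1.4]
tool_pos: [0.5558, 0.1811, 0.1656]
contact_force: [-0.9, -0.0, 0.8]
tool_pos: [0.556, 0.1811, 0.1654]
contact_force: [-2.0, -0.0, 4.5]
tool_pos: [0.5562, 0.1811, 0.1652]
contact_force: [-3.0, -0.5, 7.8]
```

Contact with the die at a tip height of about 98 mm. I keep pressing steadily in small steps, watching the force.

```bash
for k in 1 2 3; do python3 -m inch '[{"tx":0,"ty":0,"tz":0.03,"rx":0,"ry":0,"rz":0,"jaw":2.0},{"tx":0,"ty":0,"tz":0.06,"rx":0,"ry":0,"rz":0,"jaw":2.0},{"tx":0,"ty":0,"tz":0.09,"rx":0,"ry":0,"rz":0,"jaw":2.0}]' | grep -E "pos|contact|rot"; done
```

```text
tool_pos: [0.5564, 0.1812, 0.1648]
ee_rot: [-180.0, -0.1, -9.5]
contact_force: [-3.9, -1.5, 11.0]
tool_pos: [0.5564, 0.1812, 0.1642]
ee_rot: [-180.0, -0.1, -9.5]
contact_force: [-3.6, -1.1, 10.3]
tool_pos: [0.5565, 0.1812, 0.1636]
ee_rot: [-180.0, -0.1, -9.5]
contact_force: [-5.0, -1.3, 12.4]
```

```bash
python3 -m inch '[{"tx":-0.03,"ty":0,"tz":0.03,"rx":0,"ry":0,"rz":0,"jaw":2.0},{"tx":-0.06,"ty":0,"tz":0.06,"rx":0,"ry":0,"rz":0,"jaw":2.0},{"tx":-0.08,"ty":0,"tz":0.09,"rx":0,"ry":0,"rz":0,"jaw":2.0}]' | grep -E "pos|contact|rot"; for k in 1 2 3; do python3 -m inch '[{"tx":0,"ty":0,"tz":0.03,"rx":0,"ry":0,"rz":0,"jaw":2.0},{"tx":0,"ty":0,"tz":0.06,"rx":0,"ry":0,"rz":0,"jaw":2.0},{"tx":0,"ty":0,"tz":0.09,"rx":0,"ry":0,"rz":0,"jaw":2.0}]' | grep -E "pos|contact"; done
```

```text
tool_pos: [0.5562, 0.1813, 0.1626]
ee_rot: [-180.0, -0.2, -9.5]
contact_force: [-2.6, -1.4, 10.3]
tool_pos: [0.5563, 0.1813, 0.1617]
contact_force: [-2.1, -1.0, 11.5]
tool_pos: [0.5563, 0.1813, 0.1609]
contact_force: [-2.3, -0.7, 10.4]
tool_pos: [0.5563, 0.1813, 0.1597]
contact_force: [-2.3, -1.2, 9.8]
```

The die is sliding steadily at about 11 N.

```bash
for k in 1 2 3 4 5 6; do python3 -m inch '[{"tx":0,"ty":0,"tz":0.03,"rx":0,"ry":0,"rz":0,"jaw":2.0},{"tx":0,"ty":0,"tz":0.06,"rx":0,"ry":0,"rz":0,"jaw":2.0},{"tx":0,"ty":0,"tz":0.09,"rx":0,"ry":0,"rz":0,"jaw":2.0},{"tx":0,"ty":0,"tz":0.12,"rx":0,"ry":0,"rz":0,"jaw":2.0}]' | grep -E "pos|contact"; done
```

```text
tool_pos: [0.5563, 0.1813, 0.1584]
contact_force: [-1.6, -0.1, 7.8]
tool_pos: [0.5562, 0.1813, 0.157]
contact_force: [-1.1, -0.3, 8.2]
tool_pos: [0.5562, 0.1813, 0.1558]
contact_force: [-1.6, -0.9, 8.2]
tool_pos: [0.5562, 0.1813, 0.1546]
contact_force: [-2.3, -1.0, 7.5]
tool_pos: [0.5562, 0.1813, 0.1533]
contact_force: [-2.0, -1.7, 7.2]
tool_pos: [0.5562, 0.1813, 0.152]
contact_force: [-0.7, -0.2, 6.8]
```

```bash
for k in 1 2 3 4 5 6; do python3 -m inch '[{"tx":0,"ty":0,"tz":0.03,"rx":0,"ry":0,"rz":0,"jaw":2.0},{"tx":0,"ty":0,"tz":0.06,"rx":0,"ry":0,"rz":0,"jaw":2.0},{"tx":0,"ty":0,"tz":0.09,"rx":0,"ry":0,"rz":0,"jaw":2.0},{"tx":0,"ty":0,"tz":0.12,"rx":0,"ry":0,"rz":0,"jaw":2.0}]' | grep -E "pos|contact"; done
```

```text
tool_pos: [0.5561, 0.1813, 0.1506]
contact_force: [-0.8, -0.3, 4.2]
tool_pos: [0.5545, 0.1814, 0.147]
contact_force: [1.3, 0.1, -1.6]
tool_pos: [0.5548, 0.1812, 0.1464]
contact_force: [0.6, 0.2, -2.1]
tool_pos: [0.555, 0.1812, 0.1454]
contact_force: [-0.1, -0.2, -1.5]
tool_pos: [0.555, 0.1813, 0.1443]
contact_force: [-0.4, -0.6, -1.2]
tool_pos: [0.555, 0.1813, 0.1431]
contact_force: [-0.2, 0.6, -1.4]
```

The force dropped to the drift's weight alone, so the die has fallen. I withdraw straight up and look.

```bash
python3 -m inch '[{"tx":0.03,"ty":0,"tz":-0.5,"rx":0,"ry":0,"rz":0,"jaw":2.0},{"tx":0.03,"ty":0,"tz":-1.2,"rx":0,"ry":0,"rz":0,"jaw":2.0},{"tx":0.03,"ty":0,"tz":-2,"rx":0,"ry":0,"rz":0,"jaw":2.0},{"tx":0.03,"ty":0,"tz":-3,"rx":0,"ry":0,"rz":0,"jaw":2.0},{"tx":0.03,"ty":0,"tz":-4,"rx":0,"ry":0,"rz":0,"jaw":2.0},{"tx":0.03,"ty":0,"tz":-5.5,"rx":0,"ry":0,"rz":0,"jaw":2.0},{"tx":0.03,"ty":0,"tz":-7,"rx":0,"ry":0,"rz":0,"jaw":2.0},{"tx":0.03,"ty":0,"tz":-7.5,"rx":0,"ry":0,"rz":0,"jaw":2.0}]'
python3 - <<'E'
from h import *
p,sd,F,g=avg(4);s=viewer.get_image("side")
cv2.imwrite("pics/s3.png",s)
go([.4695,-.1872,.218],-9.5)
f=lambda i:cv2.resize(cv2.convertScaleAbs(i,alpha=1.5),(400,600),interpolation=cv2.INTER_CUBIC)
c=s[90:210,190:270]
cv2.imwrite("pics/at3.png",np.hstack([f(c),cv2.convertScaleAbs(f(c),alpha=2.5)]))
K,R,T=cam("side")
for z in(p[2]-.0676,p[2]-.05):
    q=K@(R@np.array([p[0],p[1],z])+T);q=q/q[2];print(z,q.round(2)); v=int(round(q[1]));print(v,g[v-2:v+3,222:242].round().astype(int))
E
```

```text
time_s: 18.5
tool_pos: [0.5566, 0.1814, 0.2212]
ee_rot: [-179.9, -0.2, -9.5]
contact_force: [0.3, -0.0, -0.9]
gripper_width: 0.0233
grasp_force: 59.2
t [-2.35 37.74 -0.05] r [0.02 0.08 0.02] F [-0.8  0.5 -1.6] pos [0.5548 0.1811 0.2173] [ 1.7998e+02  8.0000e-02 -9.4800e+00]
0.15166268852646364 [229.98 134.32   1.  ]
134 [[148 146 148 145 156 141  53  44  48  38  76 158 154 152 151 152 150 152
  154 150]
 [147 150 148 152 152 149  60  47  43  37  86 150 152 150 151 154 153 152
  154 154]
 [144 148 152 149 151 154  84  62  60  60 124 153 152 152 149 150 149 147
  147 152]
 [148 145 148 147 152 157 136 121 120 128 158 152 153 156 152 145 143 133
  148 148]
 [148 148 146 145 149 150 159 154 153 158 158 151 152 150 122 103  94 101
  147 155]]
0.16926268852646364 [229.2  127.28   1.  ]
127 [[150 149 148 149 150  63  45  52  44  46 157 149 146 145 146 150 148 148
  148 150]
 [148 146 147 146 151  72  50  50  45  51 153 152 145 146 150 151 146 142
  144 150]
 [147 150 147 147 158  80  50  50  46  42 132 148 147 148 150 148 147 146
  144 148]
 [146 147 151 147 156  87  47  50  51  42 131 151 152 151 147 145 148 148
  149 152]
 [144 144 146 149 158 104  48  50  49  39 109 153 148 149 148 148 151 147
  145 151]]
```

View pics/at3.png

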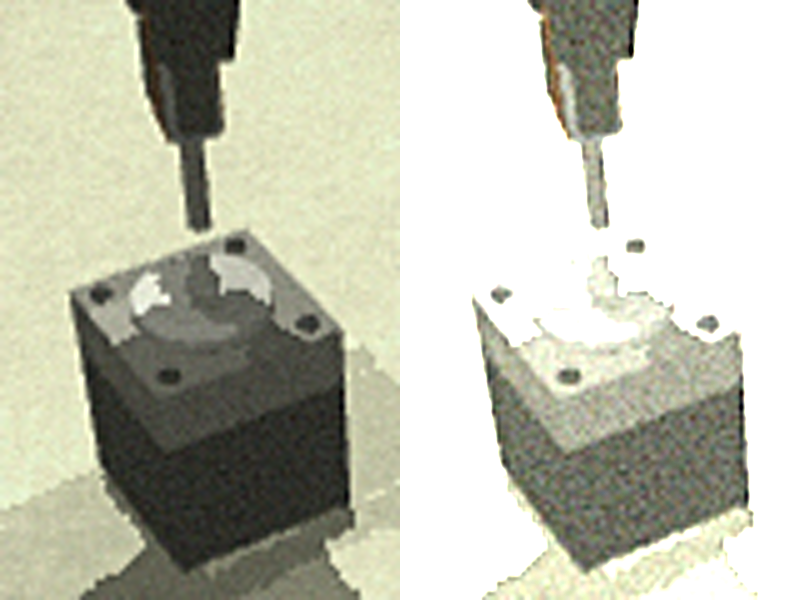

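The stand is unchanged and the drift hangs straight with no slip: its tip is at about (229,135), as predicted. The pan's inside isn't visible from this camera. I'm now carrying the drift back over the holder.

```bash
python3 -m inch '[{"tx":-0.3,"ty":4,"tz":0,"rx":0,"ry":0,"rz":0,"jaw":2.0},{"tx":-0.5,"ty":8.5,"tz":0,"rx":0,"ry":0,"rz":0,"jaw":2.0},{"tx":-0.8,"ty":13,"tz":0,"rx":0,"ry":0,"rz":0,"jaw":2.0},{"tx":-1.1,"ty":18,"tz":0,"rx":0,"ry":0,"rz":0,"jaw":2.0},{"tx":-1.4,"ty":23,"tz":0,"rx":0,"ry":0,"rz":0,"jaw":2.0},{"tx":-1.8,"ty":28,"tz":0,"rx":0,"ry":0,"rz":0,"jaw":2.0},{"tx":-2.1,"ty":32.5,"tz":0,"rx":0,"ry":0,"rz":0,"jaw":2.0},{"tx":-2.4,"ty":36.2,"tz":0,"rx":0,"ry":0,"rz":0,"jaw":2.0}]' >/dev/null
python3 -m inch '[{"tx":0,"ty":1.0,"tz":0,"rx":0,"ry":0,"rz":0,"jaw":2.0},{"tx":0,"ty":1.54,"tz":0,"rx":0,"ry":0,"rz":0,"jaw":2.0},{"tx":0,"ty":1.54,"tz":2,"rx":0,"ry":0,"rz":0,"jaw":2.0},{"tx":0,"ty":1.54,"tz":4,"rx":0,"ry":0,"rz":0,"jaw":2.0},{"tx":0,"ty":1.54,"tz":6,"rx":0,"ry":0,"rz":0,"jaw":2.0},{"tx":0,"ty":1.54,"tz":7.5,"rx":0,"ry":0,"rz":0,"jaw":2.0},{"tx":0,"ty":1.54,"tz":8.5,"rx":0,"ry":0,"rz":0,"jaw":2.0},{"tx":0,"ty":1.54,"tz":8.5,"rx":0,"ry":0,"rz":0,"jaw":2.0}]'
python3 - <<'E'
from h import *
p,sd,F,g=avg(8);print(p,sd,F)
s=viewer.get_image("side");t=viewer.get_image("top");cv2.imwrite("pics/t4.png",t)
go([.469,-.1872,.125],-9.5)
f=lambda i:cv2.resize(cv2.convertScaleAbs(i,alpha=1.5),(400,600),interpolation=cv2.INTER_CUBIC)
cv2.imwrite("pics/at4.png",np.hstack([f(s[250:358,250:322]),f(t[150:270,125:205])]))
K,R,T=cam("side")
for z in(p[2]-.0676,p[2]-.058):
    q=K@(R@np.array([p[0],p[1],z])+T);q=q/q[2];print(z,q.round(2)); v,u=int(round(q[1])),int(q[0]);print(v,u-8,g[v-2:v+3,u-8:u+9].round().astype(int))
E
```

```text
time_s: 20.35
tool_pos: [0.4687, -0.1854, 0.1314]
ee_rot: [-179.9, 0.2, -9.4]
contact_force: [0.1, -0.1, -1.1]
gripper_width: 0.0232
grasp_force: 59.7
[ 0.46998973 -0.18707107  0.13374696] [0.00025529 0.00042337 0.00047973] [-0.03372325 -0.05995971 -1.18754681]
t [-0.07  0.01  0.84] r [ 0.01 -0.03  0.02] F [-0.6 -0.1 -1.7] pos [ 0.4696 -0.1872  0.1334] [ 1.7999e+02 -3.0000e-02 -9.4800e+00]
0.06614695999915562 [284.7  306.04   1.  ]
306 276 [[ 66  52  55  54  55  51  54  57  60  56  53  61 112 116 117 116 115]
 [ 58  54  54  55  52  51  52  57  55  57  56  60 113 115 115 116 115]
 [ 63  55  54  53  55  52  53  56  57  55  53  74 122 120 118 120 120]
 [ 60  55  54  54  56  53  52  58  56  54  58  92 124 105 110 111 111]
 [ 70  56  55  52  54  55  58  60  60  57  55  54  86  55  50  49  47]]
0.07574695999915562 [284.76 302.99   1.  ]
303 276 [[ 56  53  54  55  53  54  51  55  56  58  58  63 106 118 116 114 115]
 [ 67  54  52  54  54  53  52  57  59  56  55  65 102 116 118 114 114]
 [ 57  53  54  54  54  52  53  54  58  58  52  64 105 119 116 114 113]
 [ 66  52  55  54  55  51  54  57  60  56  53  61 112 116 117 116 115]
 [ 58  54  54  55  52  51  52  57  55  57  56  60 113 115 115 116 115]]
```

View pics/at4.png

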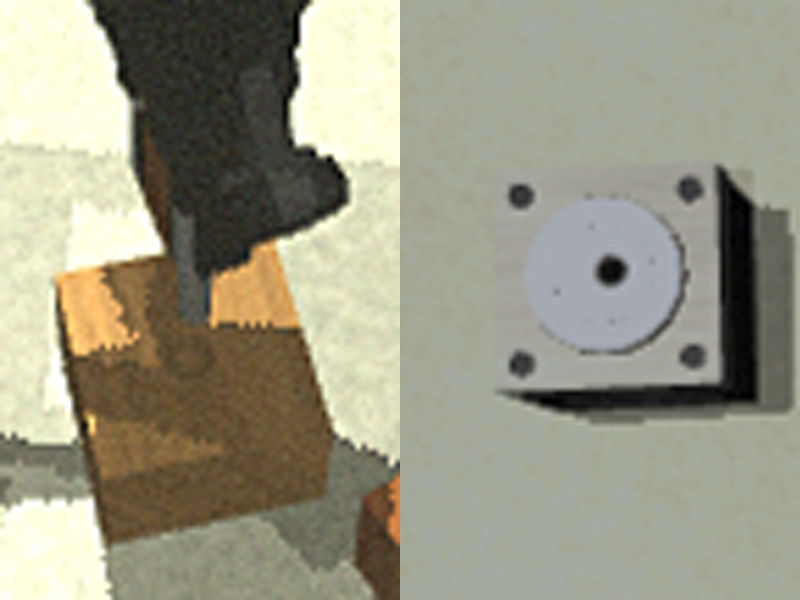

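The cap hole is now dark, with no brass showing, so the die is out. The rod is above the holder hole, which shows at about (284,313). I'll check that pixel on the 44 mm plane.

Run:
```python
from h import *
print(plane("side",(284.1,313.4),.044))
K,R,T=cam("side")
for X in ([.4688,-.1872,.044],[.4697,-.1871,.066]):
    q=K@(R@np.array(X)+T);print((q/q[2]).round(2))
go([.469,-.1872,.125],-9.5)
```

```text
[ 0.4687399  -0.18755749  0.044     ]
[284.02 313.22   1.  ]
[284.56 306.18   1.  ]
t [-0.07  0.01  0.84] r [ 0.01 -0.03  0.02] F [-0.6 -0.1 -1.7] pos [ 0.4696 -0.1872  0.1334] [ 1.7999e+02 -3.0000e-02 -9.4800e+00]
```

```bash
python3 -m inch '[{"tx":-0.06,"ty":0.01,"tz":0.5,"rx":0,"ry":0,"rz":0,"jaw":2.0},{"tx":-0.06,"ty":0.01,"tz":1.2,"rx":0,"ry":0,"rz":0,"jaw":2.0},{"tx":-0.06,"ty":0.01,"tz":1.8,"rx":0,"ry":0,"rz":0,"jaw":2.0},{"tx":-0.06,"ty":0.01,"tz":2.1,"rx":0,"ry":0,"rz":0,"jaw":2.0},{"tx":-0.06,"ty":0.01,"tz":2.3,"rx":0,"ry":0,"rz":0,"jaw":2.0},{"tx":-0.06,"ty":0.01,"tz":2.5,"rx":0,"ry":0,"rz":0,"jaw":2.0},{"tx":-0.06,"ty":0.01,"tz":2.7,"rx":0,"ry":0,"rz":0,"jaw":2.0},{"tx":-0.06,"ty":0.01,"tz":2.8,"rx":0,"ry":0,"rz":0,"jaw":2.0}]'
```

```text
time_s: 21.65
tool_pos: [0.4689, -0.1871, 0.105]
ee_rot: [180.0, -0.0, -9.5]
contact_force: [-0.4, 0.0, -2.3]
gripper_width: 0.0233
grasp_force: 59.7
```

The tip is in the hole at about 37 mm height with no contact. I continue down to the floor.

```bash
python3 -m inch '[{"tx":0,"ty":0,"tz":0.4,"rx":0,"ry":0,"rz":0,"jaw":2.0},{"tx":0,"ty":0,"tz":0.9,"rx":0,"ry":0,"rz":0,"jaw":2.0},{"tx":0,"ty":0,"tz":1.4,"rx":0,"ry":0,"rz":0,"jaw":2.0},{"tx":0,"ty":0,"tz":1.9,"rx":0,"ry":0,"rz":0,"jaw":2.0},{"tx":0,"ty":0,"tz":2.3,"rx":0,"ry":0,"rz":0,"jaw":2.0},{"tx":0,"ty":0,"tz":2.5,"rx":0,"ry":0,"rz":0,"jaw":2.0},{"tx":0,"ty":0,"tz":2.6,"rx":0,"ry":0,"rz":0,"jaw":2.0},{"tx":0,"ty":0,"tz":2.65,"rx":0,"ry":0,"rz":0,"jaw":2.0}]';  python3 -m inch '[{"tx":0,"ty":0,"tz":0.06,"rx":0,"ry":0,"rz":0,"jaw":2.0},{"tx":0,"ty":0,"tz":0.12,"rx":0,"ry":0,"rz":0,"jaw":2.0},{"tx":0,"ty":0,"tz":0.16,"rx":0,"ry":0,"rz":0,"jaw":2.0},{"tx":0,"ty":0,"tz":0.2,"rx":0,"ry":0,"rz":0,"jaw":2.0}]'
```

```text
time_s: 22.45
tool_pos: [0.469, -0.1871, 0.0786]
ee_rot: [180.0, -0.0, -9.5]
contact_force: [0.5, 0.2, -2.1]
gripper_width: 0.0231
grasp_force: 59.7
time_s: 22.85
tool_pos: [0.4689, -0.1871, 0.0766]
ee_rot: [180.0, -0.0, -9.5]
contact_force: [-0.2, 0.1, -1.8]
gripper_width: 0.0234
grasp_force: 59.7
```

```bash
for k in 1 2 3; do python3 -m inch '[{"tx":0,"ty":0,"tz":0.03,"rx":0,"ry":0,"rz":0,"jaw":2.0},{"tx":0,"ty":0,"tz":0.06,"rx":0,"ry":0,"rz":0,"jaw":2.0}]'|grep -E "pos|con"; done
```

```text
tool_pos: [0.4689, -0.1871, 0.076]
contact_force: [0.2, -0.2, -0.8]
tool_pos: [0.469, -0.1871, 0.0757]
contact_force: [-0.8, 0.5, 3.1]
tool_pos: [0.4691, -0.1872, 0.0756]
contact_force: [-3.7, 2.4, 8.3]
```

The drift is on the floor. I take the preload off, release, and go up.

```bash
python3 -m inch '[{"tx":0,"ty":0,"tz":-0.06,"rx":0,"ry":0,"rz":0,"jaw":2.0},{"tx":0,"ty":0,"tz":-0.08,"rx":0,"ry":0,"rz":0,"jaw":2.0},{"tx":0,"ty":0,"tz":-0.08,"rx":0,"ry":0,"rz":0,"jaw":2.6},{"tx":0,"ty":0,"tz":-0.08,"rx":0,"ry":0,"rz":0,"jaw":3.2},{"tx":0,"ty":0,"tz":-0.08,"rx":0,"ry":0,"rz":0,"jaw":4},{"tx":0,"ty":0,"tz":-0.08,"rx":0,"ry":0,"rz":0,"jaw":5},{"tx":0,"ty":0,"tz":-0.08,"rx":0,"ry":0,"rz":0,"jaw":5},{"tx":0,"ty":0,"tz":-0.08,"rx":0,"ry":0,"rz":0,"jaw":5}]'; python3 -m inch '[{"tx":0,"ty":0,"tz":-1,"rx":0,"ry":0,"rz":0,"jaw":5},{"tx":0,"ty":0,"tz":-2.5,"rx":0,"ry":0,"rz":0,"jaw":5},{"tx":0,"ty":0,"tz":-5,"rx":0,"ry":0,"rz":0,"jaw":5},{"tx":0,"ty":0,"tz":-8,"rx":0,"ry":0,"rz":0,"jaw":5},{"tx":0,"ty":0,"tz":-11,"rx":0,"ry":0,"rz":0,"jaw":5},{"tx":0,"ty":0,"tz":-14,"rx":0,"ry":0,"rz":0,"jaw":5},{"tx":0,"ty":0,"tz":-16,"rx":0,"ry":0,"rz":0,"jaw":5},{"tx":0,"ty":0,"tz":-16,"rx":0,"ry":0,"rz":0,"jaw":5}]'; python3 -m inch '[{"tx":0,"ty":-2,"tz":0,"rx":0,"ry":0,"rz":0,"jaw":5},{"tx":0,"ty":-5,"tz":0,"rx":0,"ry":0,"rz":0,"jaw":5},{"tx":0,"ty":-9,"tz":0,"rx":0,"ry":0,"rz":0,"jaw":5},{"tx":0,"ty":-13,"tz":0,"rx":0,"ry":0,"rz":0,"jaw":5},{"tx":0,"ty":-16,"tz":0,"rx":0,"ry":0,"rz":0,"jaw":5},{"tx":0,"ty":-16,"tz":0,"rx":0,"ry":0,"rz":0,"jaw":5},{"tx":0,"ty":-16,"tz":0,"rx":0,"ry":0,"rz":0,"jaw":5}]'
python3 - <<'E'
from h import *
cv2.imwrite("pics/end.png",np.hstack([cv2.resize(cv2.convertScaleAbs(viewer.get_image(n),alpha=1.4),(400,300)) for n in("side","top")]))
E
```

```text
time_s: 24.25
tool_pos: [0.4689, -0.1871, 0.0756]
ee_rot: [180.0, -0.0, -9.5]
contact_force: [0.6, -0.2, 0.1]
gripper_width: 0.0501
grasp_force: 0.0
time_s: 25.05
tool_pos: [0.4707, -0.1883, 0.2399]
ee_rot: [179.8, -0.4, -9.5]
contact_force: [0.4, -0.0, -0.0]
gripper_width: 0.0499
grasp_force: 0.0
time_s: 25.75
tool_pos: [0.4947, -0.0289, 0.2347]
ee_rot: [180.0, 0.1, -9.4]
contact_force: [0.4, 1.0, -0.2]
gripper_width: 0.05
grasp_force: 0.0
```

View pics/end.png

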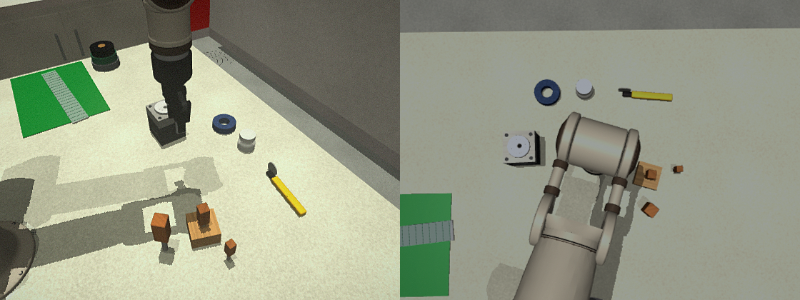

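The drift stands upright in the holder (half-scale side (204,215), top (651,174)), the arm is clear and the bystanders are where they were. Handing in.

```bash
python3 -c "
from rig import workorder
print(workorder.close_job())"
```

```text
the job is handed in; nothing more can be done
None
```

The die was pressed out with at most about 12 N read, the drift is back upright in its holder and released, and the job is handed in; no camera could see into the pan, so the drop is judged from the force falling away and the empty cap hole.

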